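# Set the photometer's filter lever to its third click

## Robot

A 7-joint arm with a two-finger parallel gripper is mounted at the origin on a cart in front of the work surface, level with it; the furniture and walls round the work are solid. World frame = base frame: x ahead of the robot, y to its left, z up, the work surface at z = 0. Lengths are in m, angles in rad, forces in N, time in s.
With the tool pointing down it reaches from about 0.4 to 0.875 m from the base axis. Payload 6.5 kg.
Tool frame: the origin (TCP) lies at the very end of the fingers, on their centre line; the grasp point (between the pads) lies 19 mm behind it (bot.grip_point_offset is the distance from the TCP to the grasp point, in m); z points along the fingers, y is the direction in which the jaws open and shut (so a half turn about z gives the same grasp; the last joint's range is limited). The gripper opens to 85 mm and grips with 20 to 120 N. Pads are 22 mm wide; open, the fingers measure 114 mm over their backs; the gripper's body (76 mm by 85 mm) begins 54 mm behind the grasp point. The pads swing forward as they close: fully open they stand 13 mm farther back than shut.
Start: joints at [1.091, 0.536, -0.004, 1.538, 0.003, 1.067, -0.071], TCP at [0.261, -0.595, 0.231] pointing down, gripper open.
Joint ranges: [-2.7, 2.7], [-0.37, 2.16], [-1.27, 1.26], [0.24, 2.4], [-1.31, 4.45], [0.19, 1.91], [-2.76, 2.76]. Speed limits (rad/s): [2.39, 2.39, 3.14, 3.14, 3.14, 3.14, 3.14].

## Interface

Orientations are given as a rotation vector (axis times angle).
In Python, from plant import bot, eoat, solver, vision, models gives the robot as it stands. The module is installed in compiled form; this text tells all that it offers. Calls block until the motion is done:
- bot.move_to(position, orientation): joint-space move of the TCP to a pose.
- bot.line_to(position, rot=None, vel=0.15, force_limit=None): straight line of the TCP; rot=None keeps the orientation; vel is the mean speed in m/s. With force_limit (N) it stops when the force on the tool has changed by that much, and returns True; else False.
- bot.goto_joints(angles): joint-space move.
- eoat.command_gripper(opening, grasp_force=None): opening from 0.0 (shut) to 1.0 (fully open); grasp_force is the grip in N (None keeps the last); returns when the fingers have stopped.
- bot.dwell(seconds).
- solver.ik(position, orientation): joint angles nearest the present ones, or None.
- vision.grab_frame(name): name is "scene" or "top" or "wrist"; returns a dict with "frame" (420x560x3 uint8, blue, green, red), "depth" (420x560 float32, m along the optical axis (not along the pixel's ray), 0 where there is no reading), "K" (3x3 intrinsics, pixels), "dist" ([k1, k2, p1, p2, k3] as OpenCV has them; the pictures are not rectified), "xyz" and "attitude" of the camera in the world; the wrist camera has in their place "hand_eye" (4x4, takes a point from camera to tool coordinates, whose origin is the TCP and whose axes are the flange's). Camera axes: x right, y up, looking along -z (the intrinsics and any distortion apply to the point x, -y, -z); pixel columns grow to the right and rows downward; lengths in m; the calibration is good to about 2 mm. A picture is of the moment at which its call begins: read the wrist's pose just before it.
A pose or a line that the arm cannot do raises bot.Unreachable and nothing moves.
- bot.job_done(): hands the job in, once; it reports no verdict.
Trained networks look in the newest picture that a camera, given by its name, has taken for a name from the list of things; names that differ only in an ending like _2 or _b are one class to them, and where a whole thing is asked for, a point or a joint stands for the part that bears it (a point fixed in the world has none). Each returns a list of dicts, best first, with "confidence" (0 to 1); they miss things now and then, are a little off and sometimes report something else, mostly with a low value. They report only what shows in the picture. A call takes as long as a camera call.
- models.spot_in(camera, thing): "location" ([column, row] as shares, 0 to 1, of the picture: columns of its width, rows of its height, amid what is visible of it).
- models.cut_out(camera, thing): "mask" (420x560 bool, what is visible of it) and "location" ([column, row] as shares, 0 to 1, of the picture: columns of its width, rows of its height, amid what is visible of it).
- models.spot_point(camera, thing): "location" ([column, row] as shares, 0 to 1, of the picture: columns of its width, rows of its height: a listed point, or the origin of a listed thing).
Readings, each from a call of its own:
- bot.get_t(): time.
- bot.get_joint_pos(): joint angles.
- bot.get_joint_vel(): joint speeds.
- bot.get_joint_efforts(): joint torques, N m.
- bot.get_ee_pos(): TCP position.
- bot.get_orientation(): TCP orientation.
- bot.get_contact_force(): force on the tool from outside, world axes, zero at the start.
- bot.get_ft_torque(): the same for the moment, N m.
- bot.get_width(): opening from 0.0 (shut) to 1.0 (fully open).
Only numpy, scipy, OpenCV 4.12 (cv2) and the standard library are available. Lean on these libraries where they do the work, as an engineer would, in place of code of your own. Each camera call takes 0.05 s, during which the arm holds its last target.

## Task

With a fingertip, push the filter lever on top of the white photometer all the way back to its home stop at the left end of the slot, then push it to the right, counting the clicks from home, and leave it standing in the third click. Do not let it run past the third click, do not pinch or grasp the lever, and do not lift or shove the photometer or disturb the bottle, the vial and the dish that stand about it.

Things in the scene. Friction and masses are not known exactly. Their poses are not given: they have to be found in the camera images.
- photometer: white box, 120 (x) x 240 (y) x 58 mm high, 3.5 kg, standing loose on rubber feet. Origin: centre of its underside; x to its back (away from the robot), y to its left, z up. The lever slot runs along y at x = -20 mm on the flat top (z = 58 mm), with six marks in front of it, one per lever position. Besides the lever only a black cap, 31 mm wide, 11 mm high, rises from the top, at x = 37, y = 50 mm.
- lever_home (a point): the point on the photometer's top face, on the line of the slot, where the lever's centre stands when the lever is home (at its left end); axes as the photometer's.
- lever_tip (a point): the centre of the top of the lever. The lever is a black upright tab, 16 mm (photometer x) by 12 mm (y, the way it slides), that stands 32.5 mm out of the photometer's top; its flat left and right faces are to be pushed. Axes as the photometer's.
- lever_left: left half of the lever (towards the photometer's +y), one piece with it; origin on the lever's centre line at the photometer's top face. Both halves being pressed at once counts as a pinch.
- lever_right: right half of the lever (towards the photometer's -y), one piece with it; origin as for the left half.
- filter_lever (a joint): lever's distance from its home stop, m: 0 home (left end), growing to the right (photometer -y) to 0.090. Clicks every 18 mm: first 0.018, second 0.036, third 0.054, fourth 0.072, fifth 0.090. A sprung ball holds it: about 4 N push it out of a click, then the push falls off, and about 11 mm on it snaps by itself into the next, skipping none. It starts in or near the first or second click.
- dropper: small white bottle with a blue cap, 27 mm wide, 63 mm high, standing near the photometer's right end; origin at the centre of its underside.
- vial: brown glass vial with a white cap, 25 mm wide, 50 mm high, standing near the photometer's left end; origin at the centre of its underside.
- petri: closed petri dish 62 mm wide, 16 mm high, lying to the right of the photometer; origin at the centre of its underside.

How it is judged:
By the outcome, as a careful person would: the job done as asked, in the order asked, and still so for the second after the job is handed in, with the robot touching nothing.
It also fails if it takes over 51 s, if anything falls off the work surface, if the arm or the gripper's body presses on something with over 40 N, if the wrist force passes 120 N, or if a joint passes its speed limit or range.

## Working session

There is one attempt and no reset: what is moved stays moved. The work goes in short steps, each a Python script; the robot and the scene stay as the last script left them, time stands still between calls to the robot, and variables do not carry over. Pictures are saved under pics/ and viewed, and the job is handed in when it is done.

```bash
mkdir -p pics
cat > h.py <<'E'
import numpy as np, cv2
from scipy.spatial.transform import Rotation as R
from plant import bot, eoat, solver, vision, models
def campose(f, tcp=None):
    if 'hand_eye' in f:
        T=np.eye(4);T[:3,:3]=R.from_rotvec(tcp[1]).as_matrix();T[:3,3]=tcp[0]
        return T@np.array(f['hand_eye'])
    T=np.eye(4);a=np.array(f['attitude'],float)
    T[:3,:3]=a if a.shape==(3,3) else R.from_rotvec(a).as_matrix()
    T[:3,3]=f['xyz'];return T
def rays(f,uv,T):
    n=cv2.undistortPoints(np.array(uv,float).reshape(-1,1,2),np.array(f['K']),np.array(f['dist'])).reshape(-1,2)
    d=np.c_[n[:,0],-n[:,1],-np.ones(len(n))]
    return T[:3,3],d@T[:3,:3].T   # depth-1 rays
def onplane(f,uv,T,z):
    o,d=rays(f,uv,T);return o+d*((z-o[2])/d[:,2])[:,None]
def proj(f,P,T):
    p=(np.atleast_2d(P)-T[:3,3])@T[:3,:3]
    p=p*[1,-1,-1]
    return cv2.projectPoints(p,np.zeros(3),np.zeros(3),np.array(f['K']),np.array(f['dist']))[0].reshape(-1,2)
def loc(l): return np.array(l)*[560,420]
E
python3 - <<'E'
from h import *
print(bot.get_t())
for c in ['top','scene']:
    f=vision.grab_frame(c);cv2.imwrite(f'pics/{c}0.png',f['frame']);T=campose(f)
    print(c,f['xyz'],f['attitude'],f['K'],f['dist'])
    for n,z in [('photometer',0),('lever_home',.058),('lever_tip',.0905),('dropper',0),('vial',0),('petri',0)]:
        for r in models.spot_point(c,n)[:2]:
            u=loc(r['location']);print(n,round(r['confidence'],2),u.round(1),onplane(f,[u],T,z).round(4))
print(bot.get_t())
E
```

```text
0.0
top [0.33653979 0.14367741 0.93479876] [ 0.11381287 -0.14145561 -1.53680723] [[392.8699529    0.         272.40865586]
 [  0.         392.8699529  202.77191159]
 [  0.           0.           1.        ]] [0.01705606 0.         0.         0.         0.        ]
photometer 0.61 [294.3 202.8] [[0.4923 0.0765 0.    ]]
lever_home 0.85 [273.9 202.3] [[0.4823 0.1269 0.058 ]]
lever_tip 0.44 [284.3 205.3] [[0.4711 0.1047 0.0905]]
dropper 0.62 [356.2 206.3] [[ 0.4885 -0.0734  0.    ]]
vial 0.6 [229.2 198.6] [[0.4975 0.2337 0.    ]]
vial 0.44 [283.9 203.7] [[0.4893 0.1015 0.    ]]
petri 0.61 [381.9 234. ] [[ 0.4235 -0.1346  0.    ]]
scene [0.15637034 0.74473233 0.61407357] [ 0.30830972 -1.21064945 -2.44094505] [[415.79529017   0.         280.03798049]
 [  0.         415.79529017 209.20458858]
 [  0.           0.           1.        ]] [0.03860343 0.         0.         0.         0.        ]
photometer 0.63 [279.4 228.7] [[0.4965 0.086  0.    ]]
lever_home 0.76 [279.4 220.5] [[0.4765 0.1235 0.058 ]]
lever_tip 0.61 [283.3 204.1] [[0.475  0.1062 0.0905]]
dropper 0.58 [305.4 192.4] [[ 0.5004 -0.0742  0.    ]]
vial 0.85 [247.4 273.4] [[0.4925 0.2415 0.    ]]
petri 0.6 [343.  187.2] [[ 0.4203 -0.137   0.    ]]
0.7
```

View pics/top0.png

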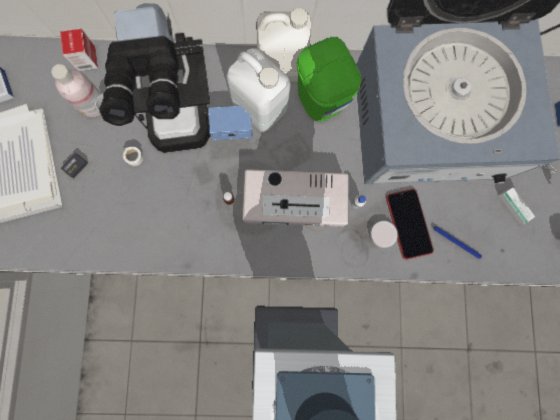

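View pics/scene0.png

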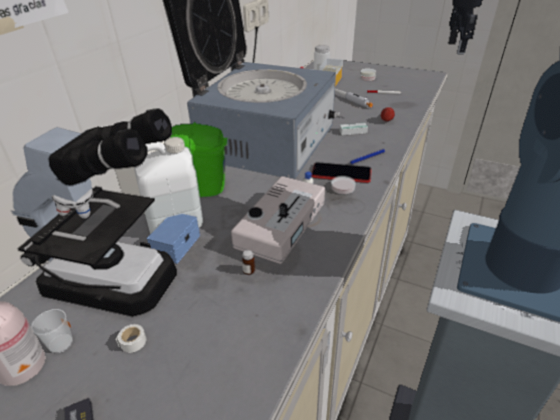

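Run:
```python
from h import *
f=vision.grab_frame('top');T=campose(f)
m=models.cut_out('top','photometer')[0];M=m['mask'];print(m['confidence'],M.sum())
vv,uu=np.nonzero(M&(f['depth']>0));o,d=rays(f,np.c_[uu,vv],T)
P=o+d*f['depth'][vv,uu][:,None]
t=P[(P[:,2]>.05)&(P[:,2]<.066)];print(len(t),np.median(t[:,2]))
r=cv2.minAreaRect((t[:,:2]*1000).astype(np.float32));print(r)
print(bot.get_orientation(), bot.get_contact_force())
# move: lift and turn over to above the photometer, looking down
for rv in ([np.pi,0,0],[0,np.pi,0]):
  for p in ([.42,.1,.30],[.475,.08,.25]):
    print(rv,p,solver.ik(p,rv))
w=vision.grab_frame('wrist');print(w['hand_eye'],w['K'],w['dist'])
```

```text
0.84 5507
5137 0.058538503224626504
((498.7833557128906, 77.40278625488281), (239.57127380371094, 120.26091766357422), 89.4629135131836)
[ 3.07453468e+00  6.45464107e-01 -3.83338084e-05] [ 0.051111    0.14994908 -0.83952445]
[3.141592653589793, 0, 0] [0.42, 0.1, 0.3] [ 0.30833485  0.12938212 -0.69309297  1.96691978  0.09376759  1.07675601
 -1.99599693]
[3.141592653589793, 0, 0] [0.475, 0.08, 0.25] [ 0.19990398  0.27217858 -0.53930169  1.92639761  0.1662738   0.9865382
 -1.98612011]
[0, 3.141592653589793, 0] [0.42, 0.1, 0.3] [ 0.64315465  0.20689765 -1.08518799  1.95420875  0.20546339  1.09839181
  1.04316841]
[0, 3.141592653589793, 0] [0.475, 0.08, 0.25] [ 0.56244957  0.39237413 -1.00980512  1.90946433  0.38286594  1.04850787
  0.96135963]
[[ 3.09867100e-04  9.57062755e-01  2.89880643e-01  7.27892046e-02]
 [ 9.99999828e-01 -1.52484386e-04 -5.65508337e-04  1.57885887e-04]
 [-4.97024695e-04  2.89880768e-01 -9.57062638e-01 -1.41742762e-01]
 [ 0.00000000e+00  0.00000000e+00  0.00000000e+00  1.00000000e+00]] [[343.37836928   0.         274.49357222]
 [  0.         343.37836928 207.49673406]
 [  0.           0.           1.        ]] [-0.0173963  0.         0.         0.         0.       ]
```

Run:
```python
from h import *
eoat.command_gripper(0.0,20)
yaw=np.radians(-0.5)
rv=(R.from_euler('z',yaw)*R.from_rotvec([np.pi,0,0])).as_rotvec()
print(bot.get_t())
try:
    bot.line_to([.30,-.42,.38],vel=.3)
except bot.Unreachable as e: print('u1',e)
bot.move_to([.44,.0,.34],rv);print(bot.get_t(),bot.get_joint_pos())
bot.move_to([.495,.10,.25],rv)
print(bot.get_t(),bot.get_joint_pos(),bot.get_ee_pos(),bot.get_width())
p=(bot.get_ee_pos(),bot.get_orientation())
f=vision.grab_frame('wrist');cv2.imwrite('pics/w1.png',f['frame']);T=campose(f,p)
for n,z in [('lever_home',.058),('lever_tip',.0905),('photometer',0)]:
    for r in models.spot_point('wrist',n)[:2]:
        u=loc(r['location']);print(n,round(r['confidence'],2),u.round(1),onplane(f,[u],T,z).round(4))
print(bot.get_t(), bot.get_contact_force())
```

```text
1.6167
4.175 [ 0.41091073  0.08954883 -0.53878183  1.89668967  0.04990645  1.16885189
 -1.72694133]
4.8083 [ 0.22060801  0.33017957 -0.61591028  1.8682865   0.22279734  1.01276067
 -2.06916651] [0.49517594 0.09906563 0.24982005] 0.00033102035557479537
lever_home 0.58 [252.7 195.2] [[0.4801 0.1202 0.058 ]]
lever_tip 0.92 [269.1 205.6] [[0.4787 0.1033 0.0905]]
lever_tip 0.27 [423.  166.8] [[ 0.5134 -0.0338  0.0905]]
photometer 0.68 [293.7 167.5] [[0.4973 0.076  0.    ]]
5.0083 [-0.02813859  0.0792127  -0.95500179]
```

View pics/w1.png

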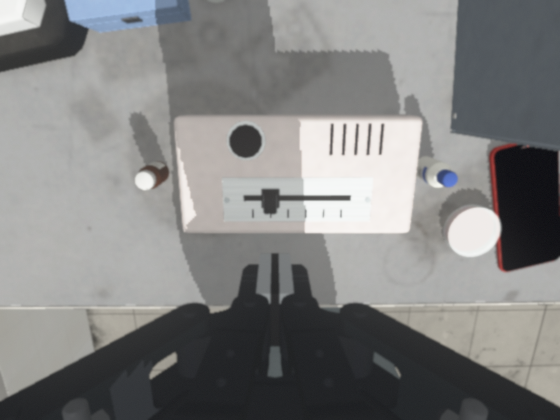

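Run:
```python
from h import *
bot.line_to([.479,.064,.15],vel=.2)
print(bot.line_to([.479,.064,.068],vel=.08,force_limit=6),bot.get_ee_pos(),bot.get_contact_force())
print(bot.line_to([.479,.074,.068],vel=.03,force_limit=7),bot.get_ee_pos(),bot.get_contact_force())
h=bot.line_to([.479,.112,.068],vel=.015,force_limit=7)
print(h,bot.get_ee_pos(),bot.get_contact_force(),bot.get_t())
p=(bot.get_ee_pos(),bot.get_orientation())
f=vision.grab_frame('wrist');cv2.imwrite('pics/w2.png',f['frame']);T=campose(f,p)
for n,z in [('lever_home',.058),('lever_tip',.0905),('photometer',0)]:
    for r in models.spot_point('wrist',n)[:2]:
        u=loc(r['location']);print(n,round(r['confidence'],2),u.round(1),onplane(f,[u],T,z).round(4))
```

```text
False [0.47941186 0.0641112  0.06842707] [ 0.13994528 -0.9515426   0.09637322]
False [0.47901773 0.07422402 0.06805818] [ 0.57411259  0.20766258 -0.00304881]
True [0.47861945 0.10195051 0.06769781] [ 0.16932769 -0.26911233  1.25208311] 9.1
lever_home 0.66 [237.  260.8] [[0.4789 0.1194 0.058 ]]
lever_tip 0.8 [226.8 294.7] [[0.48   0.1201 0.0905]]
photometer 0.8 [314.8 189.6] [[0.4996 0.0756 0.    ]]
```

View pics/w2.png

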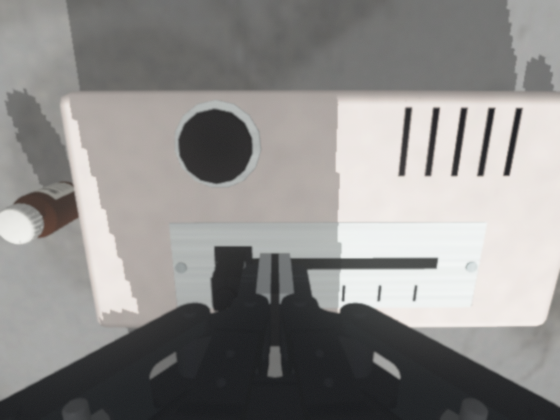

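Run:
```python
from h import *
for k in range(2):
    y0=bot.get_ee_pos()[1]
    h=bot.line_to([.479,y0+.008,.068],vel=.006,force_limit=8)
    print(h,bot.get_ee_pos(),bot.get_contact_force(),bot.get_t())
p=(bot.get_ee_pos(),bot.get_orientation())
f=vision.grab_frame('wrist');cv2.imwrite('pics/w3.png',f['frame']);T=campose(f,p)
for n,z in [('lever_home',.058),('lever_tip',.0905),('photometer',0)]:
    for r in models.spot_point('wrist',n)[:2]:
        u=loc(r['location']);print(n,round(r['confidence'],2),u.round(1),onplane(f,[u],T,z).round(4))
```

```text
True [0.47790799 0.1018059  0.06716358] [ 0.38487203 -0.46978184 -0.84790502] 9.9667
True [0.47716728 0.10173021 0.06668865] [ 0.11358839 -0.14287868  0.30649005] 10.6917
lever_home 0.92 [233.5 258.4] [[0.4794 0.1206 0.058 ]]
lever_tip 0.75 [225.9 297.4] [[0.4783 0.1203 0.0905]]
lever_tip 0.55 [234.1 256.8] [[0.4956 0.1163 0.0905]]
photometer 0.59 [314.2 188.9] [[0.4983 0.0752 0.    ]]
```

Run:
```python
from h import *
bot.line_to([.4785,.096,.067],vel=.05)
bot.line_to([.4785,.096,.115],vel=.12)
bot.line_to([.4785,.154,.115],vel=.12)
print(bot.line_to([.4785,.154,.068],vel=.08,force_limit=6),bot.get_ee_pos(),bot.get_contact_force())
bot.dwell(.3)
print(bot.line_to([.4785,.146,.068],vel=.02,force_limit=4),bot.get_ee_pos(),bot.get_t())
h=bot.line_to([.4785,.133,.068],vel=.006,force_limit=2.5)
print(h,bot.get_ee_pos(),bot.get_contact_force(),bot.get_t())
p=(bot.get_ee_pos(),bot.get_orientation())
f=vision.grab_frame('wrist');cv2.imwrite('pics/w4.png',f['frame']);T=campose(f,p)
for n,z in [('lever_home',.058),('lever_tip',.0905),('photometer',0)]:
    for r in models.spot_point('wrist',n)[:2]:
        u=loc(r['location']);print(n,round(r['confidence'],2),u.round(1),onplane(f,[u],T,z).round(4))
```

```text
False [0.47858471 0.15418334 0.06801151] [-0.018034    0.85646185  0.619538  ]
False [0.47851892 0.14589001 0.06800867] 13.9167
True [0.47834021 0.14098341 0.06783914] [-0.54641659  0.29865495  0.44997623] 15.0333
lever_home 0.82 [316.9 261.2] [[0.4778 0.1197 0.058 ]]
lever_tip 0.75 [321.4 297.6] [[0.478  0.1221 0.0905]]
photometer 0.76 [374.1 192.4] [[0.4963 0.0764 0.    ]]
```

View pics/w4.png

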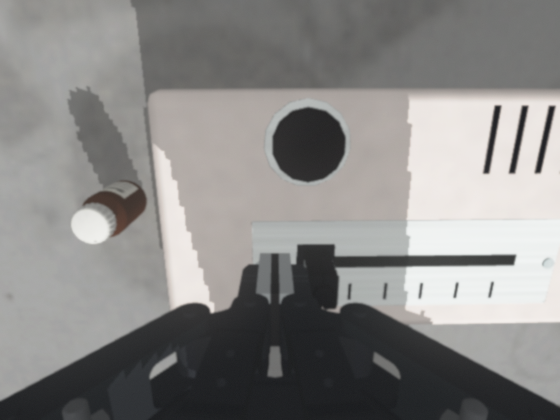

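Run:
```python
from h import *
h=bot.line_to([.4785,.135,.068],vel=.006,force_limit=2.5)
print(h,bot.get_ee_pos())
yc=.1408
for q in (.012,.030):
    h=bot.line_to([.4785,yc-q,.068],vel=.015,force_limit=8); bot.dwell(.15)
    print(h,bot.get_ee_pos(),bot.get_contact_force(),bot.get_t())
    p=(bot.get_ee_pos(),bot.get_orientation())
    f=vision.grab_frame('wrist');cv2.imwrite('pics/w5_%d.png'%(q*1000),f['frame']);T=campose(f,p)
    for n,z in [('lever_home',.058),('lever_tip',.0905),('photometer',0)]:
      for r in models.spot_point('wrist',n)[:1]:
        u=loc(r['location']);print(n,round(r['confidence'],2),u.round(1),onplane(f,[u],T,z).round(4))
```

```text
True [0.47809705 0.1410442  0.0675564 ]
False [0.47849033 0.1288827  0.06802519] [-0.02557075  0.43917691 -0.07949083] 16.7417
lever_home 0.63 [288.2 260. ] [[0.4788 0.1215 0.058 ]]
lever_tip 0.96 [334.8 294.1] [[0.4795 0.1046 0.0905]]
photometer 0.62 [358.1 190.4] [[0.4979 0.0747 0.    ]]
False [0.47847245 0.11087756 0.06798381] [ 0.55313445  0.58866483 -0.42492745] 18.4417
lever_home 0.95 [255.8 261.7] [[0.4781 0.1192 0.058 ]]
lever_tip 0.91 [337.1 295.4] [[0.4789 0.0857 0.0905]]
photometer 0.82 [328.8 193.1] [[0.4964 0.0751 0.    ]]
```

View pics/w5_30.png

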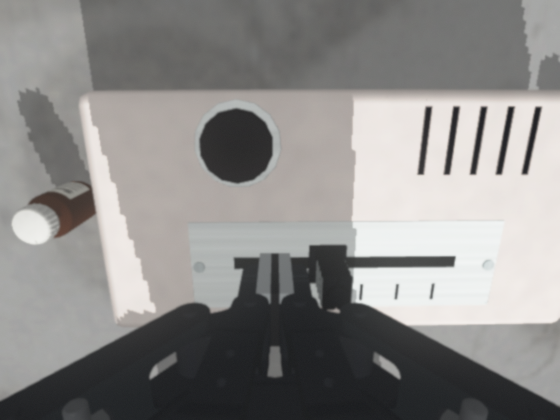

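Run:
```python
from h import *
yc=.1408
for q in (.048,):
    h=bot.line_to([.4785,yc-q,.068],vel=.015,force_limit=8); bot.dwell(.15)
    print(h,bot.get_ee_pos(),bot.get_contact_force(),bot.get_t())
    p=(bot.get_ee_pos(),bot.get_orientation())
    f=vision.grab_frame('wrist');T=campose(f,p)
    for n,z in [('lever_home',.058),('lever_tip',.0905),('photometer',0)]:
      for r in models.spot_point('wrist',n)[:1]:
        u=loc(r['location']);print(n,round(r['confidence'],2),u.round(1),onplane(f,[u],T,z).round(4))
bot.line_to([.4785,yc-.040,.068],vel=.05)
bot.line_to([.4785,yc-.040,.13],vel=.12)
bot.line_to([.495,.10,.25],vel=.2);bot.dwell(.3)
p=(bot.get_ee_pos(),bot.get_orientation())
f=vision.grab_frame('wrist');cv2.imwrite('pics/w6.png',f['frame']);T=campose(f,p)
for n,z in [('lever_home',.058),('lever_tip',.0905),('photometer',0),('vial',0),('dropper',0),('petri',0)]:
      for r in models.spot_point('wrist',n)[:1]:
        u=loc(r['location']);print(n,round(r['confidence'],2),u.round(1),onplane(f,[u],T,z).round(4))
print(bot.get_t())
```

```text
False [0.47850859 0.09288804 0.06800616] [ 0.57057015 -0.70119669  0.48911712] 20.1417
lever_home 0.7 [216.5 259.2] [[0.4797 0.1202 0.058 ]]
lever_tip 0.55 [336.2 297.8] [[0.4779 0.068  0.0905]]
photometer 0.93 [300.1 190.6] [[0.4983 0.0753 0.    ]]
lever_home 0.59 [251.1 194.3] [[0.4788 0.1211 0.058 ]]
lever_tip 0.83 [306.6 201.7] [[0.48   0.0687 0.0905]]
photometer 0.89 [291.3 163.5] [[0.499  0.0776 0.    ]]
vial 0.64 [158.  168.3] [[0.4955 0.2307 0.    ]]
dropper 0.57 [418.5 161.4] [[ 0.4997 -0.0689  0.    ]]
petri 0.94 [465.8 223.6] [[ 0.4225 -0.1362  0.    ]]
22.725
```

View pics/w6.png

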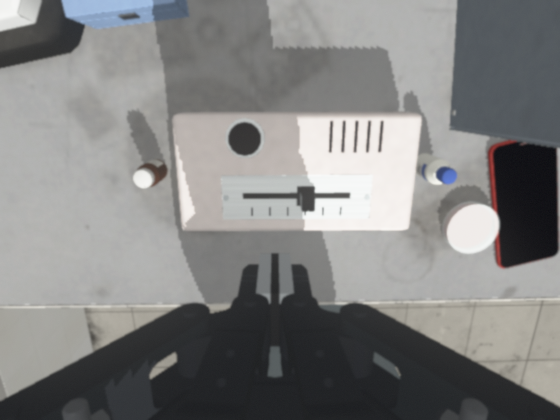

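The picture shows the lever at (306, 199). It covers the fourth mark, with marks left at 252, 270 and 288 and right at 323 and 341, so it stands in the third click. The box, vial, bottle and dish have not moved.

```bash
python3 -c "
from h import *
bot.job_done();print(bot.get_t())"
```

```text
the job is handed in; nothing more can be done
the job is handed in; nothing more can be done
```

The lever is standing in the third click, and I handed the job in at about 22.7 s.

- **Home:** With the gripper shut, I pushed the lever left from the first click to its home stop. Three pushes stopped at the same place, within 0.3 mm (TCP y about 0.102 m), at force limits of 7–8 N.
- **Counting clicks:** I then pushed its left face to the right, one click at a time, and it never ran past the third. The wrist camera put the lever tip at y ≈ 0.122 (home), 0.105, 0.086 and 0.068 m, or about 18 mm per click.
- **Last check:** With the arm withdrawn, the tip read about 52 mm from home against a nominal 54 mm, which is within the 2 mm calibration. The lever covers the fourth of the six marks, which is the third click.
- **Other things:** The photometer, vial, bottle and dish show no visible movement, and their measured positions agree with the start to within measurement scatter (up to about 1 cm for the bottle and vial).

No check failed or disagreed beyond that scatter.

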